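# Hold the glow igniter on the model engine's plug

### The arm

A 6-joint arm with a two-finger parallel gripper is mounted at the origin on a cart in front of the work surface, level with it; the furniture and walls round the work are solid. World frame = base frame: x ahead of the robot, y to its left, z up, the work surface at z = 0. Lengths are in m, angles in rad, forces in N, time in s.
With the tool pointing down it reaches from about 0.25 to 0.775 m from the base axis. Payload 4 kg.
Tool frame: the origin (TCP) lies at the very end of the fingers, on their centre line; the grasp point (between the pads) lies hold_point_z behind it (hold_point_z is the distance from the TCP to the grasp point, in m); z points along the fingers, y is the direction in which the jaws open and shut (so a half turn about z gives the same grasp; the last joint's range is limited). The gripper opens to 94 mm and grips with 3 to 60 N. Pads are 16 mm wide; open, the fingers measure 119 mm over their backs; the gripper's body (75 mm by 177 mm) begins 78 mm behind the grasp point.
Start: joints at [1.111, 0.087, 1.371, -0, 1.684, -0.103], TCP at [0.192, 0.515, 0.206] pointing down, gripper open.
Joint ranges: [-3.1, 3.1], [-0.76, 2.03], [0.27, 2.55], [-1.08, 4.22], [0.17, 2.65], [-2.57, 2.57]. Speed limits (rad/s): [2.79, 2.79, 3.14, 3.14, 3.14, 3.14].

### API

Orientations are given as [roll, pitch, yaw] about the fixed x, y, z axes, in that order (R = Rz(yaw) Ry(pitch) Rx(roll)).
In Python, from bench import * gives the robot as it stands.
- The arm moves only by the tool step_arm, never from a script. Its argument "increments" is text: rows parted by semicolons, each of 6 numbers parted by spaces: the shift along the tool's x, y, z in cm, then the turn, a rotation vector about the tool's x, y, z in rad. A call has 1 to 5 rows; each row shifts and turns the commanded pose from where the row before left it, along the tool's axes as they then stand; what a row does not reach is not made up. A row lasts 1/10 s, in which the tool goes at most 50 mm and 8.59 degrees, less where a joint would pass 70% of its speed; a pose out of reach is approached as far as the arm can. A call is refused whole if a number of a shift passes 5 or a number of a turn 0.15, either way. A call with a gripper value outside its range is refused whole. "claw" is the gripper's target within -1 to 1 (shut at 1, half-way at 0, fully open at -1), set as the call begins (left out, the last holds). The fingers move at their own pace and stop on an object; the grip force is fixed at half the most. Time passes only in rows, so rows that do not move let the fingers close. It gives the time, the measured TCP pose, the force and the opening at its end, in the units of the state.
- get_obs(): the state, without advancing time (a new reading comes with each control period).
- snapshot(name): name is "side" or "top"; returns the picture (400x640x3 uint8, red, green, blue); there is no depth.
- calibration(name): a dict with "camera_matrix" (3x3 intrinsics, pixels), "eye" and "orientation" of the camera in the world. Camera axes: x right, y up, looking along -z (the intrinsics and any distortion apply to the point x, -y, -z); pixel columns grow to the right and rows downward; lengths in m; the calibration is good to about 2 mm. A picture is of the moment at which its call begins. calibration takes no time and is no camera call.
- close_job(): hands the job in, once; it reports no verdict.
The state is a dict: "time": time; "joint_positions": joint angles; "qvel": joint speeds; "joint_torque": joint torques, N m; "tool_pos": TCP position; "ee_rot": TCP orientation; "wrist_force": force on the tool from outside, world axes, zero at the start; "wrist_torque": the same for the moment, N m; "width": finger opening in m.
Only numpy, scipy, OpenCV 4.12 (cv2) and the standard library are available. Lean on these libraries where they do the work, as an engineer would, in place of code of your own. Each camera call takes 0.05 s, during which the arm holds its last target. There are 200 camera calls.

### The job

Connect the battery igniter to the glow plug of the leaning model engine, ready for starting: lift the igniter out of its charging dock, fit its socket over the plug in line with the cylinder, and press lightly until the sprung contact inside is pushed about half way in, not to its end. Finish while still holding the igniter there, steady and in line; go gently on the engine and leave the squeeze bottle, pliers, screw bottle and carton alone.

Things in the scene. Friction and masses are not known exactly. Their poses are not given: they have to be found in the camera images.
- igniter: Battery glow igniter, 118 mm long, 0.14 kg, loose, round about z. Origin at the centre of its open socket mouth, z up along the body. Steel socket z = 0 to 40 mm, 19 mm outside, 14 mm bore; black ribbed barrel z = 40 to 118 mm, 28 mm diameter, orange band at 100 to 110 mm; grip it at z = 70 to 100 mm. Starts upright in the dock, socket down, mouth 4 mm above the bench
- contact (a joint): Sprung brass contact inside the socket, 9 mm diameter: 0 m = sprung out (its end face 5 mm above the socket mouth, inside the bore), 0.008 m = pushed in fully. The spring pushes with 1.9 N at 0 and 0.55 N more per mm, 6.3 N at the end
- dock: Grey charging dock with a black foot, fixed, 78 x 78 mm foot, 44 mm tall, with a 22 mm upright bore 41 mm deep in the middle of its top for the igniter's socket. Origin at the centre of its underside on the bench, z up
- engine_stand: Plywood test stand, fixed: base 130 x 84 x 18 mm, upright board 104 mm tall near its +x end, engine in front of the board. Origin at the centre of the base's underside, x along the engine's shaft from its threaded end to the board, z up. The cylinder leans 20 degrees (0.349 rad) from upright towards the stand's -y side, over the silencer
- plug_tip (a point): Top end of the glow plug: brass-and-steel, 14 mm proud of the blue finned head (41 mm diameter), about 144 mm above the bench; 9 mm wide for its lower 9.5 mm, ending in a 5 mm pin. z of this frame points out along plug and cylinder. With the socket mouth 9 mm below this point along z the contact is pushed in 4 mm; at 13 mm it is fully in, at 14 mm the rim hits the head
- fuel_bottle: White squeeze bottle with a nozzle, 46 mm diameter, 135 mm tall, loose, standing. Origin at the centre of its underside; leave alone
- pliers: Red-handled pliers, 48 x 113 x 12 mm, loose, lying flat, length along its y. Origin at the centre of the underside; leave alone
- screw_bottle: Small amber bottle with white lid, 41 mm diameter, 60 mm tall, loose, standing. Origin at the centre of its underside; leave alone
- carton: Small printed carton, 45 x 58 x 52 mm, loose. Origin at the centre of its underside; leave alone
Not all that is in view belongs to the job. What is shaped like the igniter but pink is not meant.

How it is judged:
On the way, in this order (a step that is already met when the one before it is completed fails the run):
1. the igniter is lifted out of its dock and has not yet reached the plug (z of igniter in the frame of dock above 0.05 m and contact force between igniter and dock below 0.1 N and distance between igniter and plug_tip above 0.02 m), for 0.1 s.
2. the socket is over the plug, in line with it, with the contact pressed (z of igniter in the frame of plug_tip below -0.0055 m and x of igniter in the frame of plug_tip between -0.005 and 0.005 m and y of igniter in the frame of plug_tip between -0.005 and 0.005 m and angle between the z axis of igniter and the z axis of plug_tip, either way round below 0.14 rad and value of joint contact above 0.0015 m), for 0.3 s.
At the end, for the whole second after the job is handed in: Fingers still hold the igniter: socket at least 5.5 mm over the plug, within 5 mm of its axis each way, in line to 8 degrees, contact pushed in 1.5 to 7 mm, 1 to 12 N on the engine, off the dock, at rest (under 10 mm/s) (all of step 2 and value of joint contact below 0.007 m and contact force between igniter and engine_stand between 1 and 12 N and contact force between the fingers and igniter above 2 N and contact force between igniter and dock below 0.1 N and linear speed of igniter below 0.01 m/s); the arm keeps its last pose, push and grip.
It fails at once if the engine or its stand is pushed hard with the igniter (over 25 N) (contact force between igniter and engine_stand above 25 N).
It fails at once if a bystander is shifted by more than 30 mm or tipped over (distance of any of fuel_bottle, pliers, screw_bottle, carton from where it was at the start of the episode above 0.03 m or angle between any of fuel_bottle, screw_bottle's own z axis and vertical above 0.5 rad).
It also fails if it takes over 40 s, if anything falls off the work surface, if the arm or the gripper's body presses on something with over 40 N, if the wrist force passes 120 N, or if a joint passes its speed limit or range.

## Working session

There is one attempt and no reset: what is moved stays moved. The work goes in short steps, Python scripts to look and compute and a tool call to move; the robot and the scene stay as the last step left them, time stands still between calls to the robot, and variables do not carry over. Pictures are saved under pics/ and viewed, about 8 in all and at most 12, crops included, and the job is handed in when it is done.

Besides the shell and the picture viewer there is one more tool, called as a command line: name --argument value ..., lists and objects as JSON in quotes. step_arm: Moves the arm, as the interface text tells. Its arguments: {"type":"object","properties":{"increments":{"type":"string"},"claw":{"type":"number"}},"required":["increments"]}

```bash
mkdir -p pics; ls
python3 - <<'E'
from bench import *
import cv2,numpy as np
for n in("side","top"):
    cv2.imwrite(f"pics/{n}0.png",snapshot(n)[:,:,::-1]); c=calibration(n); print(n,c)
o=get_obs();print(o)
E
```

```text
pics
side {'camera_matrix': array([[442.42295239,   0.        , 328.4813887 ],
       [  0.        , 442.42295239, 196.30240414],
       [  0.        ,   0.        ,   1.        ]]), 'eye': array([ 0.27244591, -1.296074  ,  0.58199125]), 'orientation': array([ 1.13473437,  0.02093959, -0.23193218])}
top {'camera_matrix': array([[450.35277458,   0.        , 323.90999223],
       [  0.        , 450.35277458, 204.71897871],
       [  0.        ,   0.        ,   1.        ]]), 'eye': array([ 0.2993379 , -0.30817767,  1.15673338]), 'orientation': array([ 0.1685488 , -0.00547222, -1.599132  ])}
{'time': 0.1, 'joint_positions': array([ 1.11089551e+00,  8.78765370e-02,  1.37211826e+00,  3.64319665e-05,
        1.68359408e+00, -1.03102082e-01]), 'qvel': array([-0.00166035, -0.00240315, -0.00191463, -0.0019448 ,  0.00237342,
        0.00261862]), 'joint_torque': array([ 1.89445767e-03, -3.41252232e+01, -3.03300834e+01,  7.19086896e-02,
        3.04735755e-02, -1.02616309e-04]), 'tool_pos': array([0.19187231, 0.51491281, 0.20441603]), 'ee_rot': array([-3.13961076e+00, -2.41466606e-04,  2.78479774e+00]), 'wrist_force': array([ 0.87049411, -0.28509678,  1.11023338]), 'wrist_torque': array([ 0.03250845,  0.01555243, -0.00148364]), 'width': 0.09405483699623253}
```

View pics/side0.png

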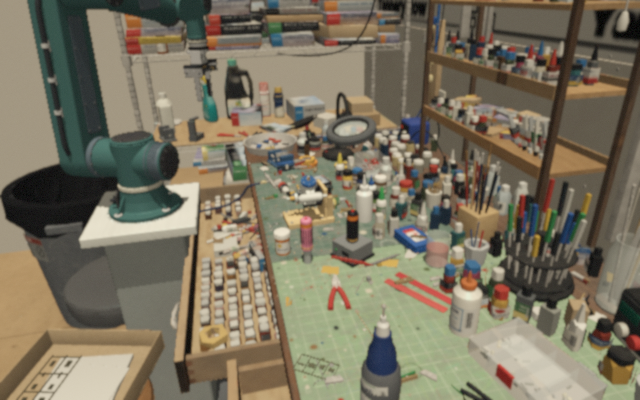

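View pics/top0.png

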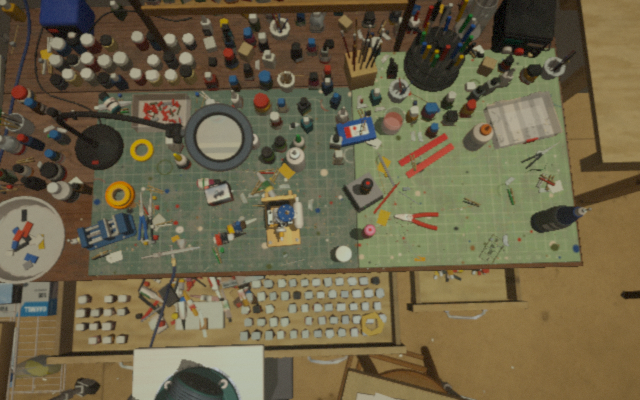

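```bash
python3 -c "
import bench;print([x for x in dir(bench) if x[0]!='_']);print(getattr(bench,'hold_point_z',None))"
```

```text
['IKError', 'calibration', 'close_job', 'get_obs', 'hold_point_z', 'snapshot']
0.0188
```

Run:
```python
import cv2,numpy as np
s=cv2.imread("pics/side0.png");t=cv2.imread("pics/top0.png")
a=cv2.resize(s[170:280,260:400],(800,629),interpolation=3)[:,:][:590]
b=cv2.resize(t[150:270,240:400],(800,600),interpolation=3)
cv2.imwrite("pics/a1.png",a);cv2.imwrite("pics/b1.png",b)
```

```text
(no output)
```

View pics/a1.png

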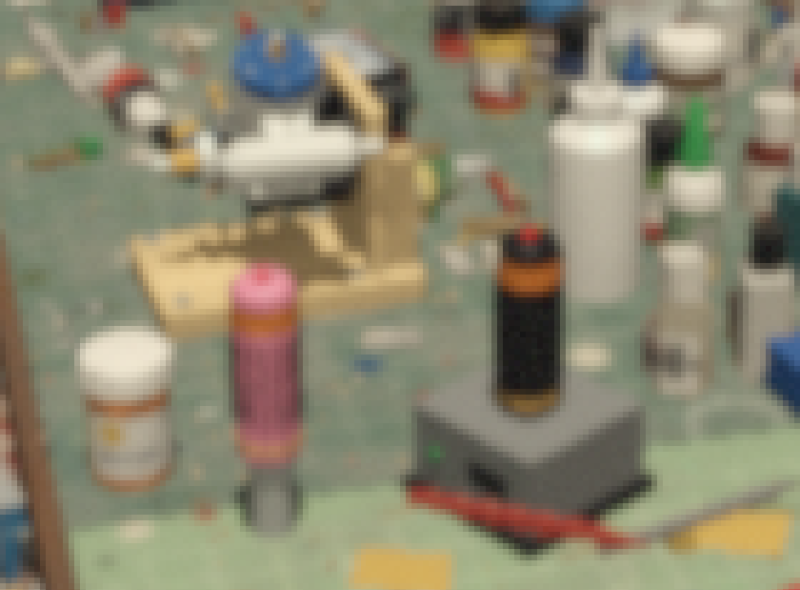

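View pics/b1.png

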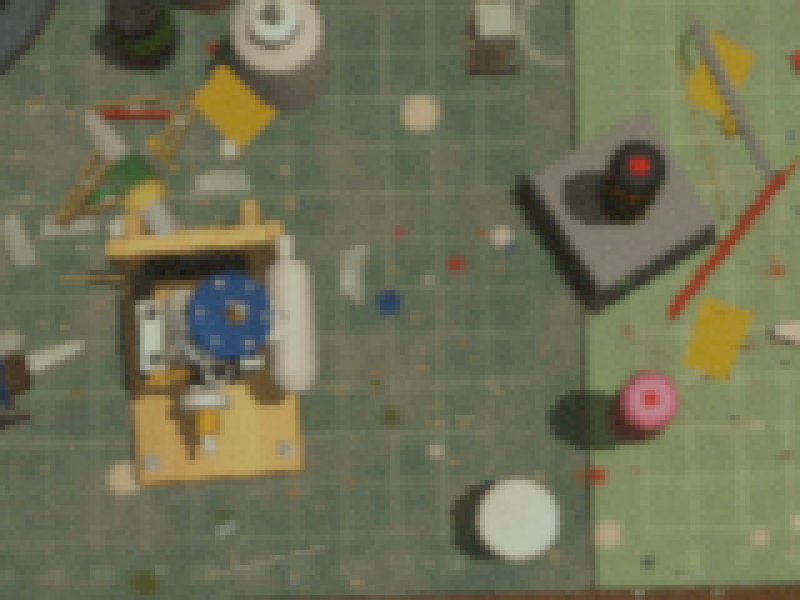

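```bash
cat > h.py <<'E'
from bench import *
import cv2,numpy as np
from scipy.spatial.transform import Rotation as R
C={n:calibration(n) for n in("side","top")}
def ray(n,u,v):
    c=C[n];K=c["camera_matrix"];d=np.linalg.solve(K,[u,v,1.]);d=R.from_euler("xyz",c["orientation"]).apply([d[0],-d[1],-d[2]])
    return c["eye"],d/np.linalg.norm(d)
def plane(n,u,v,z):
    e,d=ray(n,u,v);return e+d*(z-e[2])/d[2]
def tri(s,t):
    a,d=ray("side",*s);b,f=ray("top",*t)
    k=np.linalg.lstsq(np.c_[d,-f],b-a,rcond=None)[0];p,q=a+k[0]*d,b+k[1]*f
    return (p+q)/2,np.linalg.norm(p-q)
def proj(n,P):
    c=C[n];p=R.from_euler("xyz",c["orientation"]).inv().apply(np.asarray(P)-c["eye"]);p=p*[1,-1,-1]
    q=(c["camera_matrix"]@p.T).T;return q[...,:2]/q[...,2:]
E
python3 - <<'E'
from h import *
np.set_printoptions(precision=4,suppress=True)
S=lambda x,y:(260+x/5.714-.4,170+y/5.714-.4)
T=lambda x,y:(240+x/5-.4,150+y/5-.4)
print("ign top",tri(S(530,236),T(639,166)), plane("top",*T(639,166),.124))
print("plug",tri(S(286,38),T(237,313)),plane("top",*T(237,313),.144),plane("side",*S(286,38),.144))
for n,c in dict(fr=(302,470),fl=(137,484)).items(): print(n,plane("top",*T(*c),.018))
for n,c in dict(bl=(108,250),br=(283,234)).items(): print("board",n,plane("top",*T(*c),.122),plane("top",*T(*c),.104))
# dock top corners (z .044)
for c in [(640,118),(714,226),(594,290),(528,178)]: print("dock",plane("top",*T(*c),.044))
print("pink",plane("top",*T(650,398),.118),"screw",plane("top",*T(518,519),.06),"fuel",plane("top",*T(273,22),.135))
t=cv2.imread("pics/top0.png");s=cv2.imread("pics/side0.png")
for n,i,b in(("top",t,(275,200,300,225)),("side",s,(297,172,320,190))):
    x0,y0,x1,y1=b;h=cv2.cvtColor(i[y0:y1,x0:x1],40)
    m=((h[...,0]>95)&(h[...,0]<125)&(h[...,1]>110)).astype('u1')
    c=max(cv2.findContours(m,0,2)[0],key=cv2.contourArea)
    print(n,"blue",cv2.fitEllipse(c),np.array([x0,y0]))
E
```

```text
ign top (array([ 0.5251, -0.4227,  0.1207]), np.float64(0.0003017529310675409)) [ 0.5242 -0.4223  0.124 ]
plug (array([ 0.46  , -0.2342,  0.1391]), np.float64(0.005536904185743095)) [ 0.4565 -0.2342  0.144 ] [ 0.4608 -0.2453  0.144 ]
fr [ 0.3949 -0.2567  0.018 ]
fl [ 0.3901 -0.1733  0.018 ]
board bl [ 0.4913 -0.1729  0.122 ] [ 0.4946 -0.1705  0.104 ]
board br [ 0.4967 -0.2546  0.122 ] [ 0.5001 -0.2537  0.104 ]
dock [ 0.5665 -0.4328  0.044 ]
dock [ 0.5097 -0.4675  0.044 ]
dock [ 0.4788 -0.4058  0.044 ]
dock [ 0.537  -0.3748  0.044 ]
pink [ 0.4154 -0.4232  0.118 ] screw [ 0.3647 -0.3629  0.06  ] fuel [ 0.5955 -0.2525  0.135 ]
top blue ((10.3656587600708, 12.432991981506348), (13.954764366149902, 14.898120880126953), 173.22860717773438) [275 200]
side blue ((10.850826263427734, 9.308202743530273), (9.698835372924805, 10.752124786376953), 103.45477294921875) [297 172]
```

step_arm --increments "-3.2 -3.7 -1 0 0 0; -3.2 -3.7 -1 0 0 0; -3.2 -3.7 -1 0 0 0; -3.2 -3.7 -1 0 0 0; -3.2 -3.8 0 0 0 0" --claw -1

```text
time: 0.6
tool_pos: [0.2776, 0.2838, 0.2466]
ee_rot: [3.139, 0.002, 2.786]
wrist_force: [1.5, 0.6, 0.5]
width: 0.0936
```

step_arm --increments "-3.2 -3.8 0 0 0 0; -3.2 -3.8 0 0 0 0; -3.2 -3.8 0 0 0 0; -3.2 -3.8 0 0 0 0; -3.2 -3.8 0 0 0 0"

```text
time: 1.1
tool_pos: [0.3605, 0.0494, 0.2453]
ee_rot: [3.141, 0.0, 2.785]
wrist_force: [0.4, 0.6, -0.0]
width: 0.0944
```

step_arm --increments "-3.2 -3.8 0 0 0 0; -3.2 -3.8 0 0 0 0; -3.2 -3.8 0 0 0 0; -3.2 -3.8 0 0 0 0; -3.2 -3.8 0 0 0 0"

```text
time: 1.6
tool_pos: [0.4442, -0.1847, 0.245]
ee_rot: [3.141, -0.0, 2.784]
wrist_force: [0.7, 0.5, 1.0]
width: 0.0943
```

step_arm --increments "-3.2 -3.8 0 0 0 0; -3.2 -3.8 0 0 0 0; -3.2 -3.8 0 0 0 0; -3.2 -3.8 0 0 0 0; -3 -3.8 0 0 0 0"

```text
time: 2.1
tool_pos: [0.5261, -0.4177, 0.2444]
ee_rot: [3.141, -0.001, 2.785]
wrist_force: [0.6, 0.0, 0.3]
width: 0.0939
```

step_arm --increments "0 0 0 0 0 0; 0 0 0 0 0 0"

```text
time: 2.3
tool_pos: [0.5255, -0.4164, 0.2425]
ee_rot: [3.139, -0.004, 2.783]
wrist_force: [0.0, 0.2, -0.7]
width: 0.0939
```

Run:
```python
from h import *
for n in C: cv2.imwrite(f"pics/{n}1.png",snapshot(n)[:,:,::-1])
s=cv2.imread("pics/side1.png");t=cv2.imread("pics/top1.png")
a=cv2.resize(s[140:260,280:430],None,fx=4,fy=4,interpolation=3);b=cv2.resize(t[120:240,320:370+50],None,fx=4,fy=4,interpolation=3)
cv2.imwrite("pics/c1.png",np.hstack([a[:,:400*4//4],b[:,:400]]))
o=get_obs();print(o["tool_pos"],o["ee_rot"],o["joint_positions"])
```

```text
[ 0.52579273 -0.41484804  0.24572938] [ 3.14103005e+00 -1.13027158e-04  2.78547804e+00] [-7.52855234e-01  3.59941577e-01  9.65853601e-01  4.89899873e-04
  1.81611909e+00 -1.96741801e+00]
```

View pics/c1.png

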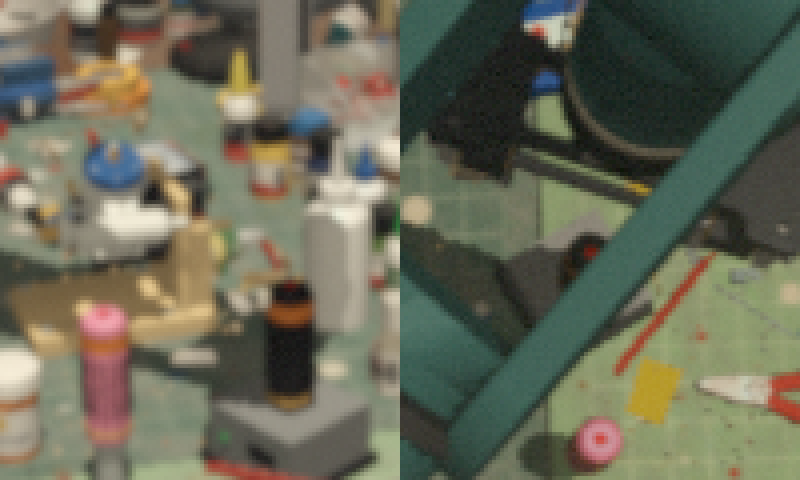

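step_arm --increments "-0.1 -0.6 3 0 0 0; 0 0 3 0 0 0; 0 0 3 0 0 0; 0 0 3 0 0 0; 0 0 2 0 0 0"

```text
time: 2.9
tool_pos: [0.5242, -0.4193, 0.1049]
ee_rot: [3.141, -0.001, 2.787]
wrist_force: [-0.0, -0.2, -0.8]
width: 0.0938
```

step_arm --increments "0 0 1.5 0 0 0; 0 0 1.5 0 0 0; 0 0 0.2 0 0 0; 0 0 0 0 0 0"

```text
time: 3.3
tool_pos: [0.5249, -0.4216, 0.074]
ee_rot: [-3.141, 0.001, 2.785]
wrist_force: [-0.1, 0.3, -0.1]
width: 0.0936
```

Run:
```python
from h import *
for n in C: cv2.imwrite(f"pics/{n}2.png",snapshot(n)[:,:,::-1])
s=cv2.imread("pics/side2.png");t=cv2.imread("pics/top2.png")
f=lambda i,x,y:cv2.resize(i[y:y+100,x:x+100],None,fx=4,fy=4,interpolation=3)
cv2.imwrite("pics/c2.png",np.hstack([f(s,300,160),f(t,320,140)]))
o=get_obs();p=o["tool_pos"];print(p,o["ee_rot"],o["wrist_force"]);print(proj("side",p),proj("side",[.5245,-.4225,.122]))
```

```text
[ 0.52538926 -0.42235329  0.07505127] [-3.14064466e+00  2.43656356e-03  2.78489517e+00] [ 0.28374394 -0.4535688   0.62365561]
[352.3458577  228.22305124] [352.02890131 210.41678345]
```

View pics/c2.png

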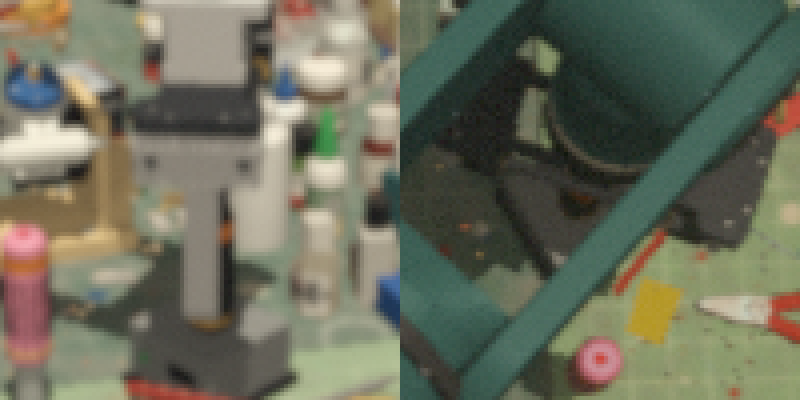

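step_arm --increments "0 0 0 0 0 0; 0 0 0 0 0 0; 0 0 0 0 0 0; 0 0 0 0 0 0; 0 0 0 0 0 0" --claw 1

```text
time: 3.9
tool_pos: [0.5247, -0.4219, 0.0735]
ee_rot: [3.141, 0.0, 2.785]
wrist_force: [0.3, 0.8, 0.4]
width: 0.0573
```

step_arm --increments "0 0 0 0 0 0; 0 0 0 0 0 0; 0 0 0 0 0 0"

```text
time: 4.2
tool_pos: [0.5247, -0.4218, 0.0734]
ee_rot: [3.141, -0.0, 2.785]
wrist_force: [-0.1, 0.1, 0.5]
width: 0.0339
```

step_arm --increments "0 0 0 0 0 0; 0 0 0 0 0 0; 0 0 0 0 0 0"

```text
time: 4.5
tool_pos: [0.5247, -0.422, 0.0735]
ee_rot: [-3.141, 0.0, 2.785]
wrist_force: [0.5, -0.3, -0.4]
width: 0.0274
```

step_arm --increments "0 0 -1 0 0 0; 0 0 -1.5 0 0 0; 0 0 -2 0 0 0; 0 0 -2 0 0 0; 0 0 -2 0 0 0"

```text
time: 5.0
tool_pos: [0.5248, -0.4212, 0.1607]
ee_rot: [3.141, 0.0, 2.785]
wrist_force: [0.5, -0.5, -1.2]
width: 0.0275
```

step_arm --increments "0 0 -4 0 0 0; 0 0 -4 0 0 0; 0 0 -2 0 0 0; 0 0 0 0 0 0"

```text
time: 5.4
tool_pos: [0.5259, -0.4223, 0.2655]
ee_rot: [-3.138, 0.01, 2.785]
wrist_force: [0.6, -0.0, -1.3]
width: 0.0277
```

Run:
```python
from h import *
np.set_printoptions(precision=4,suppress=True)
for n in C: cv2.imwrite(f"pics/{n}3.png",snapshot(n)[:,:,::-1])
s=cv2.imread("pics/side3.png");t=cv2.imread("pics/top3.png")
o=get_obs();p=o["tool_pos"];print(p,o["ee_rot"],o["wrist_force"],o["width"],o["wrist_torque"])
m=p+[0,0,.0188-.088];u,v=proj("side",m);print(u,v)
x,y=int(u)-50,int(v)-80
f=lambda i,x,y:cv2.resize(i[y:y+100,x:x+100],None,fx=5,fy=5,interpolation=3)
cv2.imwrite("pics/c3.png",f(s,x,y));print(x,y)
# plug-to-be target, yaw .06
ax=np.array([np.sin(.349)*np.sin(.06),-np.sin(.349)*np.cos(.06),np.cos(.349)])
rot=R.from_euler("xyz",o["ee_rot"]);r=R.align_vectors([-ax],[rot.apply([0,0,1])])[0]
zr=rot.apply([0,0,1]);c=np.cross(zr,-ax);w=c/np.linalg.norm(c)*np.arccos(zr@-ax)
print("ax",ax,"tool rotvec",rot.inv().apply(w))
for d in(.03,0):
    P=np.array([.459,-.236,.144])+ax*(d+.088-.0188);print("tcp",d,P,"delta tool",rot.inv().apply(P-p))
```

```text
[ 0.5247 -0.4214  0.259 ] [3.1412 0.0005 2.7851] [-0.0996  0.1681 -2.5764] 0.027841569162949817 [-0.001   0.0087  0.0398]
352.0365419215892 183.13384165971982
302 103
ax [ 0.0205 -0.3413  0.9397] tool rotvec [-0.3188  0.1417 -0.    ]
tcp 0.03 [ 0.461  -0.2699  0.2372] delta tool [0.1126 0.1198 0.0217]
tcp 0 [ 0.4604 -0.2596  0.209 ] delta tool [0.1167 0.1292 0.0499]
```

View pics/c3.png

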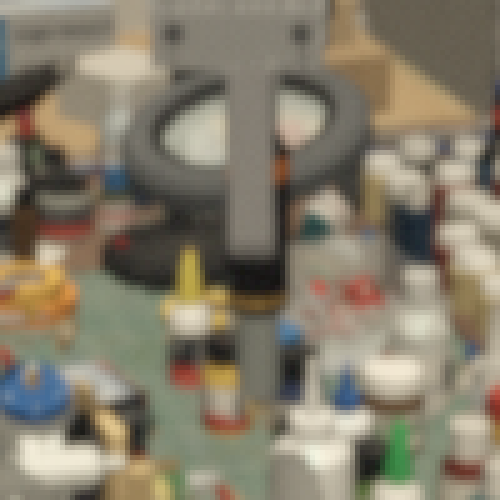

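step_arm --increments "2.8 2.9 0.3 0 0 0; 2.8 2.9 0.3 0 0 0; 2.8 2.9 0.3 0 0 0; 2.7 3 0.3 0 0 0; 0 0 0 0 0 0"

```text
time: 6.0
tool_pos: [0.4587, -0.2681, 0.2432]
ee_rot: [3.138, -0.008, 2.788]
wrist_force: [0.1, 0.4, -1.6]
width: 0.0276
```

step_arm --increments "0 0 0 -0.08 0.0355 0; 0 0 0 -0.08 0.0355 0; 0 0 0 -0.08 0.0355 0; 0 0 0 -0.08 0.0355 0; 0 0 0 0 0 0"

```text
time: 6.5
tool_pos: [0.4608, -0.2755, 0.2422]
ee_rot: [2.817, -0.146, 2.804]
wrist_force: [0.7, 0.1, -1.9]
width: 0.0277
```

step_arm --increments "0 0 0 0 0 0; 0 0 0 0 0 0"

```text
time: 6.7
tool_pos: [0.4616, -0.273, 0.2463]
ee_rot: [2.82, -0.139, 2.808]
wrist_force: [0.6, 0.4, -1.0]
width: 0.0277
```

Run:
```python
from h import *
np.set_printoptions(precision=4,suppress=True)
for n in C: cv2.imwrite(f"pics/{n}4.png",snapshot(n)[:,:,::-1])
s=cv2.imread("pics/side4.png");t=cv2.imread("pics/top4.png")
o=get_obs();p=o["tool_pos"];rot=R.from_euler("xyz",o["ee_rot"]);z=rot.apply([0,0,1]);print(p,z,o["wrist_force"],o["width"])
m=p+z*(.088-.0188);print("mouth",m)
f=lambda i,x,y:cv2.resize(i[y:y+70,x:x+70],None,fx=5.7,fy=5.7,interpolation=3)
for n in C:print(n,"mouth",proj(n,m),"mouth-30mm..tip",proj(n,m+z*.04),"barrel start",proj(n,m-z*.04))
cv2.imwrite("pics/c4.png",np.hstack([f(s,275,125),f(t,255,180)]))
```

```text
[ 0.4618 -0.2727  0.2471] [-0.0204  0.341  -0.9398] [ 0.7659 -0.5081 -2.4704] 0.02779990230048589
mouth [ 0.4603 -0.2491  0.182 ]
side mouth [309.1791 163.0678] mouth-30mm..tip [308.443  174.7784] barrel start [309.9521 150.7681]
top mouth [292.4795 207.6554] mouth-30mm..tip [287.532  210.8389] barrel start [297.8101 204.2255]
```

View pics/c4.png

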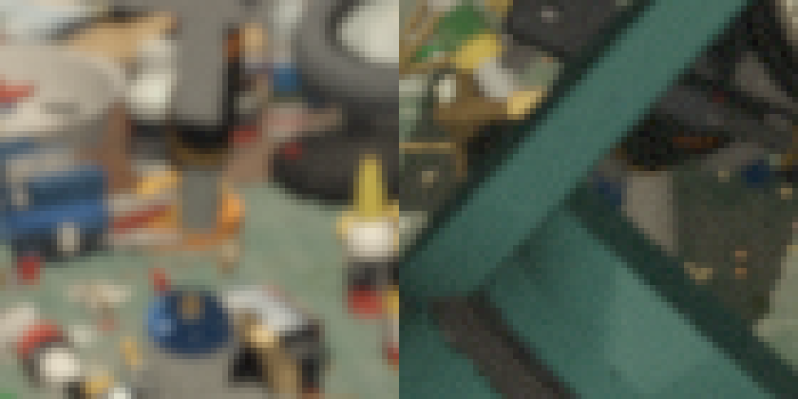

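Run:
```python
from h import *
np.set_printoptions(precision=2,suppress=True,linewidth=200)
I=[snapshot("side").astype(float) for _ in range(6)]
s=np.mean(I,0);np.save("side5.npy",s)
for r in(158,160,162,164,165,166,167,168): print(r,"socket gray",s[r,302:320].mean(1).astype(int), (s[r,302:320,0]-s[r,302:320,2]).astype(int))
print()
for r in range(172,186): print(r,"R-B",(s[r,298:320,0]-s[r,298:320,2]).astype(int))
T=cv2.imread("pics/top0.png")[...,::-1].astype(int)
print("top R-B cols 278-296")
for r in range(204,222): print(r,(T[r,276:298,0]-T[r,276:298,2]))
ax=np.array([.0205,-.3413,.9397])
for tip in([.457,-.234,.144],[.459,-.236,.144]):
    tip=np.array(tip)
    for n in C: print(n,"tip,9.5below,head,headbottom",proj(n,np.array([tip,tip-ax*.0095,tip-ax*.014,tip-ax*.03])).round(1).tolist())
```

```text
158 socket gray [150 141 134 124 110 101 103 104 104 102 100 110 125 131 129 124 125 126] [85 64 53 48 38 22 14 13 13 14 19 45 70 65 45 29 21 17]
160 socket gray [127 127 125 122 112 104 104 104 104 101  98 104 124 144 148 141 133 132] [ 45  44  50  55  45  24  14  13  13  14  21  56 108 126 108  65  27  14]
162 socket gray [ 95  98 106 114 110 103 103 104 104 101 100 112 128 139 137 133 132 133] [ 90  95 100  91  59  25  14  13  13  14  30  77 123 138 123  74  30  16]
164 socket gray [124 124 122 120 115 110 107 108 107 105 103 106 107 103 103 114 126 131] [106 104 100  92  74  46  27  19  18  25  51  88 110 109  82  44  20  13]
165 socket gray [139 138 136 134 127 116 114 116 115 111 108 104 103 100 104 115 125 128] [ 73  76  75  75  71  62  48  37  32  43  70  96 102  92  67  35  16  11]
166 socket gray [146 145 143 139 131 119 117 123 123 118 112 112 113 113 113 119 124 126] [46 48 50 52 56 67 74 65 58 65 86 96 89 74 52 29 14  9]
167 socket gray [136 136 135 131 125 119 119 121 122 120 117 120 127 128 124 119 123 127] [42 47 49 51 56 71 87 87 82 81 83 79 69 56 45 29 15 10]
168 so
[... 2831 characters left out ...]
-34   2  21  26  28  28]
219 [  8  10  10 -10 -29 -47 -49 -55 -63 -68 -63 -64 -53 -23 -30 -31   8  29  26  28  30  25]
220 [ 13   9   8   9  -4 -21 -31 -51 -65 -67 -64 -63 -60 -40 -27   2  27  39  30  30  29  29]
221 [ 19  10   7  11  12   7  -2 -23 -33 -32 -37 -26 -16  -5   7  13  25  41  31  29  30  27]
side tip,9.5below,head,headbottom [[307.4, 174.8], [307.2, 177.5], [307.2, 178.8], [306.9, 183.2]]
top tip,9.5below,head,headbottom [[286.9, 212.0], [285.8, 212.7], [285.3, 213.0], [283.4, 214.2]]
side tip,9.5below,head,headbottom [[308.3, 175.0], [308.1, 177.7], [308.0, 179.0], [307.8, 183.4]]
top tip,9.5below,head,headbottom [[287.8, 211.1], [286.6, 211.8], [286.1, 212.1], [284.3, 213.3]]
```

step_arm --increments "0.16 -0.06 1 0 0 0; 0 0 1.2 0 0 0; 0 0 1 0 0 0; 0 0 0 0 0 0; 0 0 0 0 0 0"

```text
time: 7.6
tool_pos: [0.459, -0.2621, 0.2158]
ee_rot: [2.819, -0.141, 2.808]
wrist_force: [0.3, -0.2, -0.5]
width: 0.0276
```

```bash
cat > look.py <<'E'
from h import *
import sys
np.set_printoptions(precision=4,suppress=True,linewidth=200)
k=sys.argv[1]
s=np.mean([snapshot("side") for _ in range(4)],0)
O=[]
for _ in range(4): snapshot("side");O.append(get_obs())
p=np.mean([o["tool_pos"] for o in O],0);z=R.from_euler("xyz",O[-1]["ee_rot"]).apply([0,0,1])
m=p+z*.0694;tip=np.array([.458,-.2355,.144]);ax=np.array([.0205,-.3413,.9397]);d=m-tip
print("time",O[-1]["time"],"tcp",p,"z",z,"F",np.mean([o["wrist_force"] for o in O],0),"T",np.mean([o["wrist_torque"] for o in O],0))
print("mouth",m,"along",d@ax,"lateral",d-ax*(d@ax),proj("side",m))
cv2.imwrite(f"pics/l{k}.png",cv2.resize(s[130:200,275:345,::-1].astype('u1'),None,fx=8,fy=8,interpolation=3))
E
python3 look.py 1
```

```text
time 8.0 tcp [ 0.4593 -0.2627  0.2168] z [-0.0204  0.342  -0.9395] F [ 0.4551 -0.103  -1.4798] T [-0.2728 -0.0132  0.0051]
mouth [ 0.4579 -0.239   0.1516] along 0.008337995894583413 lateral [-0.0002 -0.0006 -0.0002] [307.9854 172.7754]
```

View pics/l1.png

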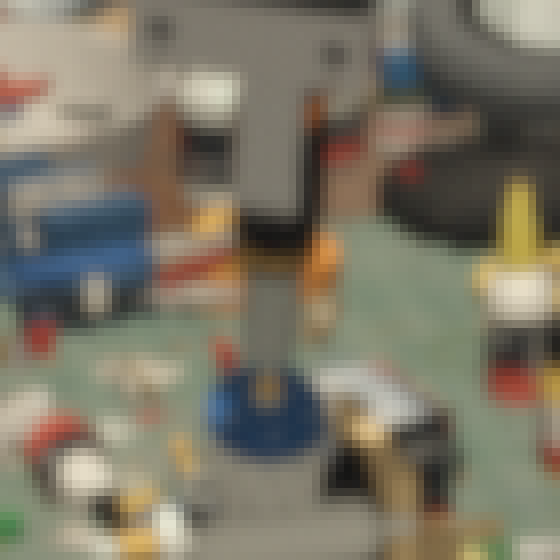

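step_arm --increments "0.06 -0.02 0.3 0 0 0; 0 0 0.3 0 0 0; 0 0 0.3 0 0 0; 0 0 0 0 0 0; 0 0 0 0 0 0"

```text
time: 8.5
tool_pos: [0.4583, -0.2593, 0.2078]
ee_rot: [2.819, -0.14, 2.808]
wrist_force: [1.1, 0.0, -1.7]
width: 0.0276
```

```bash
python3 look.py 2
```

```text
time 8.9 tcp [ 0.4584 -0.2594  0.2081] z [-0.0207  0.3423 -0.9394] F [ 0.2357 -0.3894 -1.641 ] T [-0.2785 -0.0338  0.0058]
mouth [ 0.457  -0.2357  0.1429] along -0.0009831860363513302 lateral [-0.001  -0.0005 -0.0002] [307.5303 175.4447]
```

step_arm --increments "0 0 0.2 0 0 0; 0 0 0.2 0 0 0; 0 0 0 0 0 0; 0 0 0 0 0 0"

```text
time: 9.3
tool_pos: [0.4584, -0.2581, 0.2046]
ee_rot: [2.82, -0.139, 2.807]
wrist_force: [-0.1, -0.2, -0.7]
width: 0.0278
```

```bash
python3 look.py 3
```

```text
time 9.7 tcp [ 0.4584 -0.2581  0.2044] z [-0.0206  0.3422 -0.9394] F [-0.5179 -1.4439  0.727 ] T [-0.2752  0.0054  0.0362]
mouth [ 0.4569 -0.2343  0.1392] along -0.004920363217322444 lateral [-0.001  -0.0005 -0.0002] [307.4661 176.5646]
```

step_arm --increments "0 0 0.2 0 0 0; 0 0 0 0 0 0; 0 0 0 0 0 0"

```text
time: 10.0
tool_pos: [0.4583, -0.2574, 0.2025]
ee_rot: [2.82, -0.139, 2.807]
wrist_force: [0.2, -2.0, 1.2]
width: 0.0281
```

```bash
python3 look.py 4
```

```text
time 10.4 tcp [ 0.4583 -0.2574  0.2024] z [-0.0207  0.3423 -0.9394] F [ 0.5036 -1.4592  1.5095] T [-0.2904 -0.0245  0.0333]
mouth [ 0.4569 -0.2336  0.1372] along -0.007025857206066494 lateral [-0.001  -0.0005 -0.0002] [307.4217 177.1614]
```

step_arm --increments "0 0 0.17 0 0 0; 0 0 0 0 0 0; 0 0 0 0 0 0; 0 0 0 0 0 0; 0 0 0 0 0 0"

```text
time: 10.9
tool_pos: [0.4583, -0.2568, 0.2009]
ee_rot: [2.819, -0.139, 2.807]
wrist_force: [-0.8, -1.6, 2.2]
width: 0.0276
```

```bash
python3 look.py 5
```

```text
time 11.3 tcp [ 0.4583 -0.2568  0.2008] z [-0.0207  0.3424 -0.9393] F [-0.125  -1.8356  2.4231] T [-0.323  -0.0193  0.0147]
mouth [ 0.4568 -0.233   0.1356] along -0.008772660226187213 lateral [-0.001  -0.0005 -0.0002] [307.3874 177.6527]
```

View pics/l5.png

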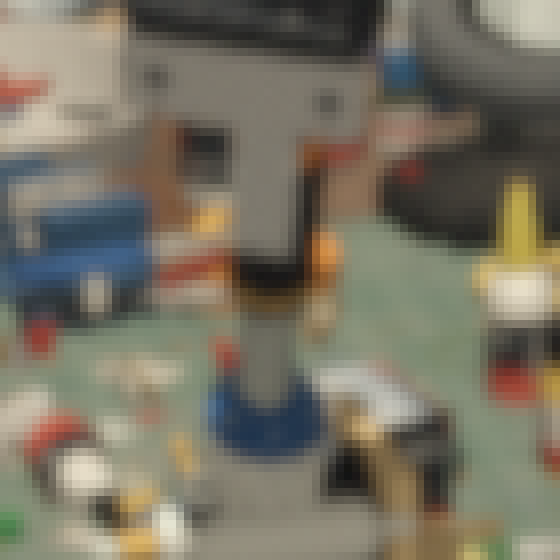

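```bash
python3 -c "
from bench import *
print(close_job())"
```

```text
the job is handed in; nothing more can be done
None
```

I lifted the igniter out of its dock and tilted it 20° into line with the cylinder. I then lowered its socket over the glow plug in small steps and handed the job in at about 11 s, still holding it. No verdict was reported.

Last checks:
- **Depth:** by the arm's own position, the socket mouth is about 8.8 mm below the plug tip, so the contact should be in by about 3.8 mm. The wrist force rose by about 4.2 N along the axis, which matches the spring at about 4.2 mm. The two agree within the force noise of roughly 0.5–1 N.
- **Centring and line:** the estimated offset from the plug's axis is about 1 mm, and the tool axis agrees to within 0.1° with the lean worked out from the images. The side view shows the socket centred on the blue head, with the plug hidden inside it.
- **Grip:** the fingers hold the barrel at a 27.6 mm opening.
- **Not confirmed:** the arm blocked the top camera near the plug, so the sideways fit along the lean was never seen up close. It rests on the first top picture and on there being no clear side force. I also did not re-measure the bystanders at the end; no unexpected forces showed along the way.

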